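# Shut the tortoise night box and set out its dish

## Robot

A 7-joint arm with a two-finger parallel gripper is mounted at the origin on the work surface. World frame = base frame: x ahead of the robot, y to its left, z up, the work surface at z = 0. Lengths are in m, angles in rad, forces in N, time in s.
With the tool pointing down it reaches from about 0.4 to 0.85 m from the base axis. Payload 4.5 kg.
Tool frame: the origin (TCP) lies midway between the tips of the shut fingers; the grasp point (between the pads) lies 19 mm behind it; z points along the fingers, y is the line along which they close (so a half turn about z gives the same grasp; the last joint's range is limited). The gripper opens to 88 mm and grips with 3 to 60 N. Pads are 18 mm wide; open, the fingers measure 123 mm over their backs; the gripper's body (75 mm by 187 mm) begins 45 mm behind the grasp point.
Start: joints at [1.378, 0.689, -0.195, 1.565, 0.157, 0.902, -0.215], TCP at [0.141, -0.609, 0.239] pointing down, gripper open.
Joint ranges: [-3.01, 3.01], [-0.46, 2.08], [-1.47, 1.51], [0.13, 2.56], [-1, 4.14], [0.04, 2.09], [-2.66, 2.66]. Speed limits (rad/s): [2.57, 2.57, 3.14, 3.14, 3.14, 3.14, 3.14].

## Interface

Orientations are given as a unit quaternion [x, y, z, w].
In Python, from plant import r gives the robot as it stands.
- The arm moves only by the tool move_arm, never from a script. Its argument "targets" is a list that holds one entry, the list of rows, each a list of 7 numbers: the opening, from 0 (shut) to 1 (fully open), then the shift along the tool's x, y, z in mm, then the turn, a rotation vector about the tool's x, y, z in degrees. In form: [[[claw, dx, dy, dz, ax, ay, az], ...]]. A call has 1 to 10 rows; each row is the pose to reach, as a shift and turn from the pose commanded when the call began, along the tool's axes at that moment; what a row does not reach only later rows make up. A row lasts 1/8 s, in which the tool goes at most 62.5 mm and 10.7 degrees, less where a joint would pass 70% of its speed; a pose out of reach is approached as far as the arm can. A call with a gripper value outside its range is refused whole. The fingers move at their own pace and stop on an object; "newtons" is the grip in N (left out, the last holds). Time passes only in rows, so rows that repeat a pose let the fingers close. It gives the time, the measured TCP pose, the force, the opening and the grip force at its end, in the units of the state.
- r.get_state(): the state, without advancing time (a new reading comes with each control period).
- r.snapshot(name): name is "side" or "top"; returns the picture (420x560x3 uint8, red, green, blue); there is no depth.
- r.camera_info(name): a dict with "fx", "fy", "cx", "cy" (pixels), "R" (3x3) and "t" (3): a world point X has camera coordinates R X + t. Camera axes: x right, y down, z forward; pixel columns grow to the right and rows downward; lengths in m; the calibration is good to about 2 mm. A picture is of the moment at which its call begins. camera_info takes no time and is no camera call.
- r.finish_job(): hands the job in; it is judged then, once.
The state is a dict: "clock": time; "q": joint angles; "qd": joint speeds; "joint_torque": joint torques, N m; "tool_pos": TCP position; "eef_rot": TCP orientation; "contact_force": force on the tool from outside, world axes, zero at the start; "moment": the same for the moment, N m; "opening": opening from 0.0 (shut) to 1.0 (fully open); "finger_force": force on a finger pad.
Only numpy, scipy, OpenCV 4.12 (cv2) and the standard library are available. Lean on these libraries where they do the work, as an engineer would, in place of code of your own. Each camera call takes 0.05 s, during which the arm holds its last target. There are 200 camera calls.

## Task

Shut the tortoise's night box for the evening: take the door board off its sloping stand and slide it down the slot at the top front of the box until it is fully home; the springs inside make it stick part-way, so press it down the rest. Stand the ribbed dish upright on the table in front of the doorway, centred on it, with a gap of about 4 cm between dish and box, and leave everything else where it is.

Things in the scene. Friction and masses are not known exactly. Their poses are not given: they have to be found in the camera images.
- night_box: Wooden night box with a cork roof, fixed: 150 deep (x) by 160 wide (y) by 110 mm high, its front wall 9 mm thick. Origin at the centre of its underside, z up; +x points out of its doorway, roughly away from the robot. The doorway in the front is 80 mm wide and 72 mm high. The door's slot opens in the top, just behind the front wall.
- slot_mouth (a point): Centre of the door slot's mouth, level with the box's top (110 mm up). Axes as night_box. The slot is 10.5 mm (x) by 124 mm (y), goes straight down 102 mm. Two sprung steel leaves, 52 mm either side of its middle, stand 4 mm out of its back face: the door meets them some 35 mm before home, then needs about 6 to 14 N of push and stays where it is left.
- slot_floor (a point): Centre of the slot's floor, 8 mm over the table, where the door's lower edge rests when fully home. Axes as night_box.
- box_front (a point): Point on the front face of the box at table height, in the middle of the doorway. Axes as night_box: +x points straight out of the doorway.
- door: Plywood door board, loose, 8 mm thick (x), 120 mm wide (y), 108 mm high (z), about 130 g, with three dark vent slits. Origin at the middle of its lower edge; z runs up the board. At the start it leans on the stand, its top tipped back 0.4 rad from upright. Both faces are alike and either may face out. When home its top edge stands 6 mm above the box's roof.
- door_top (a point): Middle of the door's top edge. Axes as door.
- stand: Dark steel sloping stand, fixed, 110 by 130 mm, about 85 mm high. Origin at the centre of its underside. It leans back towards its -x; the door rests on a ledge 28 mm up, 30 mm to the +x of the origin, behind a lip 16 mm high, against two posts that reach 62 mm up the board, leaving the upper 46 mm of the board free on both sides.
- dish: Round ribbed white glazed dish, loose, open on top: 100 mm across the rim, 96 mm at the foot including ribs, 38 mm high, wall 5.5 mm thick and nearly upright, inner floor 6 mm up, about 200 g. Origin at the centre of its underside, z up.
- dish_rim (a point): Centre of the dish's mouth, at rim height (38 mm).
- vitamin_tub: Closed teal screw-top tub, 70 mm across, 72 mm high; bystander. Origin at the centre of its underside.
- food_tin: Closed bare metal tin, 74 mm across, 58 mm high; bystander. Origin at the centre of its underside.
- feeder: Clear plastic pipette feeder lying flat, 150 mm long, 26 mm thick; bystander. Origin under the bulb's end; it runs along its +x.
- shell_brush: Beech shell brush, bristles down, 150 by 40 by 36 mm; bystander. Origin at the centre of its underside, long axis x.
- timer: Round white timer lying flat, 70 mm across, 22 mm high; bystander. Origin at the centre of its underside.
Things that resemble listed ones, but are neither listed nor needed, are in the scene too. Of the things shaped like the door, the plywood one is meant.

How it is judged:
By the outcome, as a careful person would: the job done as asked, in the order asked, and still so for the second after the job is handed in, with the robot touching nothing.
It also fails if it takes over 61 s, if anything falls off the work surface, if the arm or the gripper's body presses on something with over 40 N, if the wrist force passes 120 N, or if a joint passes its speed limit or range.

## Working session

There is one attempt and no reset: what is moved stays moved. The work goes in short steps, Python scripts to look and compute and a tool call to move; the robot and the scene stay as the last step left them, time stands still between calls to the robot, and variables do not carry over. Pictures are saved under pics/ and viewed, at most 10 in all, crops included, and the job is handed in when it is done.

Besides the shell and the picture viewer there is one more tool, called after "Call:" by a JSON object that holds its "api" and its "payload", one argument or row to a line. move_arm: Moves the arm, as the interface text tells. Its arguments: {"type":"object","properties":{"targets":{"type":"array","items":{"type":"array","items":{"type":"array","items":{"type":"number"}}}},"newtons":{"type":"number"}},"required":["targets"]}

```bash
mkdir -p pics; ls; python3 - <<'E'
from plant import r
import cv2
for n in("side","top"):
    im=r.snapshot(n); cv2.imwrite(f"pics/{n}0.png",cv2.resize(im[:,:,::-1],(784,588),interpolation=cv2.INTER_CUBIC))
    print(n,r.camera_info(n))
s=r.get_state();print(s)
E
```

```text
pics
side {'fx': 413.36810384693257, 'fy': 413.36810384693257, 'cx': 283.9614244456587, 'cy': 207.28956678648905, 'R': array([[ 0.99820656, -0.05913949, -0.00928376],
       [-0.03937371, -0.5317828 , -0.84596499],
       [ 0.045093  ,  0.84481334, -0.53315762]]), 't': array([-0.53027124,  0.10592196,  1.13591802])}
top {'fx': 401.47135320698385, 'fy': 401.47135320698385, 'cx': 280.579909635748, 'cy': 212.39880962249228, 'R': array([[-0.08813809, -0.99609685, -0.00476787],
       [-0.97560114,  0.08728882, -0.2014524 ],
       [ 0.20108228, -0.01310409, -0.9794867 ]]), 't': array([0.05330598, 0.52288746, 1.07511373])}
{'clock': 0.1, 'q': array([ 1.37780248,  0.68989559, -0.19451625,  1.56621281,  0.15732991,
        0.90249581, -0.21505688]), 'qd': array([ 0.00038291,  0.00128172, -0.00058456, -0.00309963, -0.00154598,
        0.00097338,  0.00091426]), 'joint_torque': array([-2.93393459e-03, -5.28498852e+01, -1.27131063e+00, -1.53837472e+01,
       -5.25373151e-02,  1.97025191e-03,  4.06231413e-05]), 'tool_pos': array([ 0.14035903, -0.6084694 ,  0.23800022]), 'eef_rot': array([ 9.93569678e-01,  1.13219433e-01, -1.62013024e-04, -7.92692920e-04]), 'contact_force': array([0.35288047, 0.2501333 , 0.72668081]), 'moment': array([0.01215988, 0.00664069, 0.0222538 ]), 'finger_force': 0.0, 'opening': 1.0009335227393341}
```

View pics/side0.png

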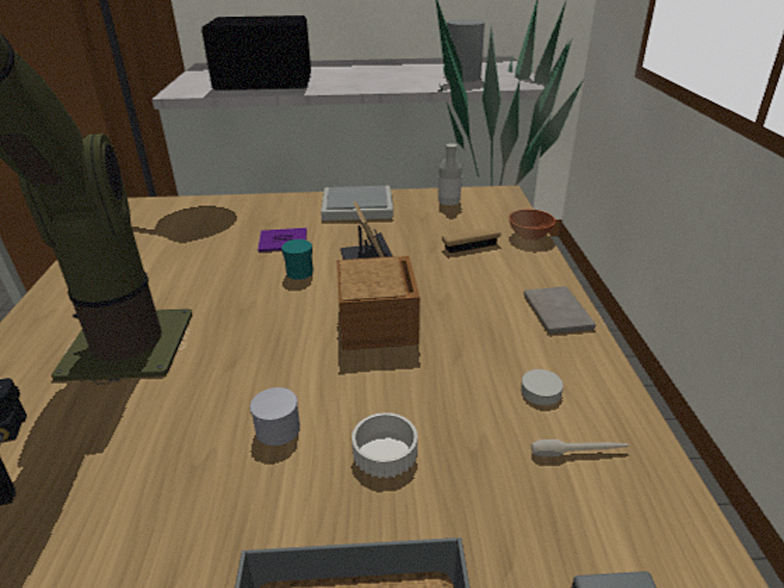

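View pics/top0.png

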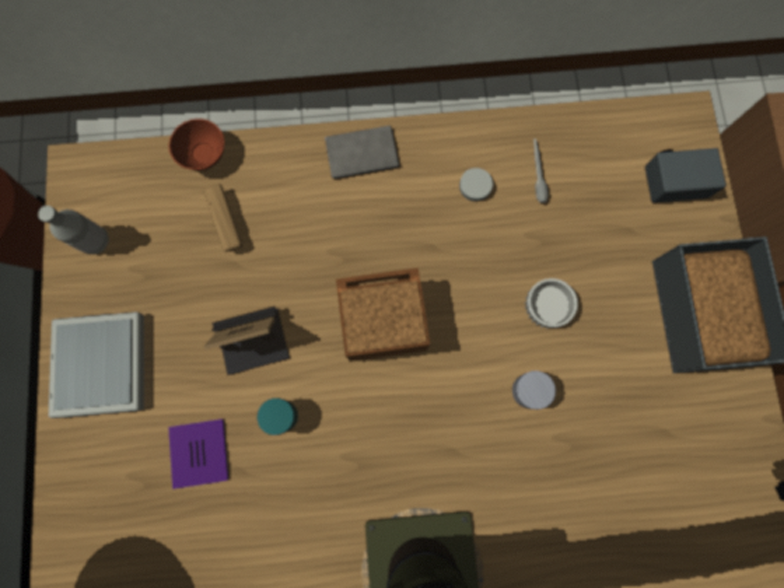

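Side picture (784 px scale): the plywood door leans on the stand at (375,232), the box is at (378,300) and the dish at (385,445). 

Top picture: the door is at (240,332), the box at (383,313), the slot along (378,280) and the dish at (552,303). 

- **Could be taken for the door:** the purple board at (198,455), the grey slate board at (362,152) and the plywood board on the stand at (240,332). I choose the plywood one on the stand.
- **Could be taken for the dish:** the red bowl at (197,145), the tin at (535,390), the timer at (477,184) and the white dish at (552,303). I choose the white ribbed one.

Next I'll check the choices in close crops.

```bash
python3 - <<'E'
from plant import r
import cv2,numpy as np
t=r.snapshot("top")[:,:,::-1]; s=r.snapshot("side")[:,:,::-1]
c=lambda im,x,y,w,h,k:cv2.resize(im[y:y+h,x:x+w],None,fx=k,fy=k,interpolation=cv2.INTER_CUBIC)
cv2.imwrite("pics/c1.png",c(t,140,185,180,90,4.4444))
cv2.imwrite("pics/c2.png",c(s,225,140,90,112,5))
E
```

```text
(no output)
```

View pics/c1.png

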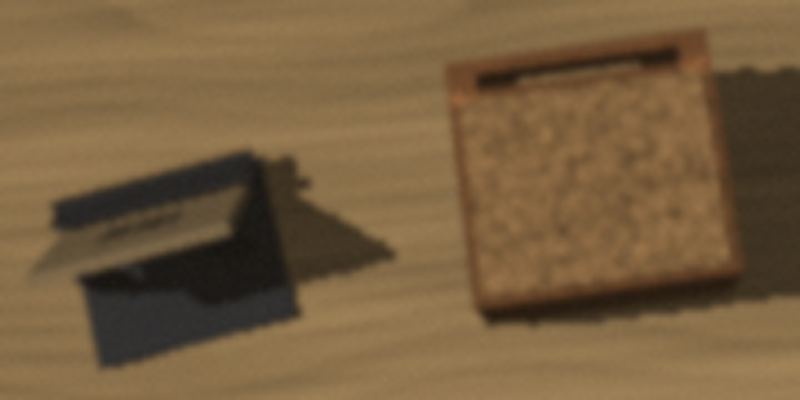

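View pics/c2.png

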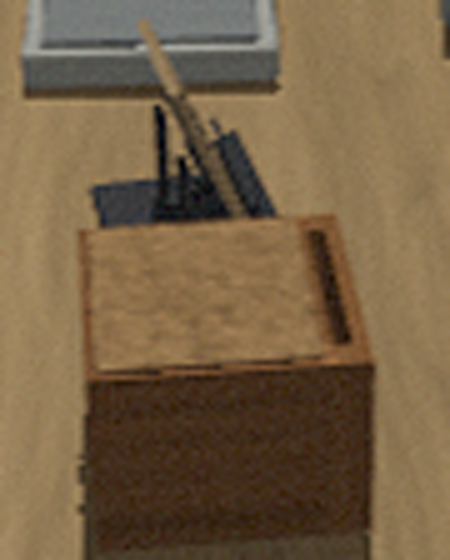

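```bash
cat > h.py <<'E'
from plant import r
import numpy as np
from scipy.optimize import least_squares
from scipy.spatial.transform import Rotation as Ro
C={n:r.camera_info(n) for n in("top","side")}
def proj(n,X):
    c=C[n];p=np.atleast_2d(X)@np.array(c["R"]).T+c["t"]
    return np.c_[c["fx"]*p[:,0]/p[:,2]+c["cx"],c["fy"]*p[:,1]/p[:,2]+c["cy"]]
def raw(p,k,ox,oy): return (np.array(p,float)+.5)/k-.5+[ox,oy]
def ray(n,px,z):
    c=C[n];R=np.array(c["R"]);d=R.T@[(px[0]-c["cx"])/c["fx"],(px[1]-c["cy"])/c["fy"],1];o=-R.T@c["t"]
    return o+d*(z-o[2])/d[2]
E
python3 - <<'E'
from h import *
T=lambda p:raw(p,4.4444,140,185); S=lambda p:raw(p,5,225,140)
box=np.array([[.075,.08,.11],[.075,-.08,.11],[-.075,-.08,.11],[-.075,.08,.11]])
slot=np.array([[.075-.009-.00525,s*.062,.11] for s in(1,-1)])
B=np.r_[box,slot]
t=T([[446,66],[705,30],[741,268],[480,305],[478,80],[677,55]])
s=S([[334,215],[373,365],[90,380],[80,232],[318,232],[340,343]])
pose=lambda v,P:Ro.from_euler('z',v[2]).apply(P)+[v[0],v[1],0]
f=lambda v:np.r_[(proj("top",pose(v,B))-t),(proj("side",pose(v,B))-s)].ravel()
o=least_squares(f,[.5,0,0],loss='soft_l1');print("box",o.x,np.round(o.fun.reshape(-1,2),1).tolist())
for nm,sl in(("top",slice(0,12)),("side",slice(12,24))):
    print(nm,least_squares(lambda v:f(v)[sl],o.x).x)
v=o.x;print("slot",pose(v,[[.06075,0,.11]]))
D=np.array([[0,.06,.108],[0,-.06,.108]])
def dp(v,P):return Ro.from_euler('zy',[v[3],-.4]).apply(P)+v[:3]
dt=T([[30,275],[232,236]]);ds=S([[147,22],[178,97]])
g=lambda v:np.r_[(proj("top",dp(v,D))-dt),(proj("side",dp(v,D))-ds),[[(v[2]-.03)*300,0]]].ravel()
o=least_squares(g,[.5,.3,.03,0]);print("door",o.x,np.round(o.fun,1)[:9],dp(o.x,[[0,0,.108]]))
# stand yaw
a,b=T([[102,366],[298,315]]);A,Bb=ray("top",a,.0),ray("top",b,.0);print("stand back edge",A,Bb,np.linalg.norm(A-Bb),np.arctan2(*(A-Bb)[:2])*-1)
a,b=T([[52,205],[250,152]]);A,Bb=ray("top",a,.044),ray("top",b,.044);print("lip",A,Bb,np.linalg.norm(A-Bb),np.arctan2(*(A-Bb)[:2])*-1)
# dish approx from top
c=raw([552,301],1.4,0,0);print("dish",ray("top",c,.038), ray("side",raw([385,432],1.4,0,0),.038))
E
```

```text
box [0.49087878 0.031221   0.04990782] [[-0.7, -1.0], [-0.1, -0.9], [0.2, 0.5], [-1.7, 0.6], [-0.7, 0.1], [0.3, -0.5], [0.4, 0.5], [0.3, 0.3], [-1.5, 1.2], [-0.7, 0.2], [-0.6, 0.4], [0.6, 1.3]]
top [0.49029223 0.02997829 0.0547606 ]
side [0.49169214 0.03490763 0.04971121]
slot [[0.55155313 0.03425164 0.11      ]]
door [0.50173377 0.30171232 0.02938598 0.12589524] [ 0.  -0.3 -0.2 -1.2  0.1  0.9 -1.9 -0.6 -0.2] [[0.45967659 0.30171232 0.12886056]]
stand back edge [0.40741937 0.35754002 0.        ] [0.42907532 0.22965985 0.        ] 0.12970088027593263 0.16775409739050645
lip [0.507418   0.37340078 0.044     ] [0.53037639 0.24690738 0.044     ] 0.12855997845294856 0.17954423152980906
dish [ 0.49283262 -0.31432217  0.038     ] [ 0.49414736 -0.30346191  0.038     ]
```

```bash
cat >> h.py <<'E'
def down(yaw,tilt=0,s=1):
    "tool R for door yaw: tool z=-door z, tool y = s*door x"
    D=Ro.from_euler('ZY',[yaw,-tilt]).as_matrix()
    y=s*D[:,0];z=-D[:,2];return np.c_[np.cross(y,z),y,z]
def rel(pos,Rt,p0=None,R0=None):
    s=r.get_state()
    if p0 is None:p0=s["tool_pos"];R0=Ro.from_quat(s["eef_rot"]).as_matrix()
    d=R0.T@(np.array(pos)-p0)*1000;w=np.degrees(Ro.from_matrix(R0.T@Rt).as_rotvec())
    return np.round(np.r_[d,w],1)
E
python3 - <<'E'
from h import *
T=lambda p:raw(p,4.4444,140,185); S=lambda p:raw(p,5,225,140)
D=np.array([[0,.06,.108],[0,-.06,.108]])
def dp(v,P):return Ro.from_euler('ZY',[v[3],-.4]).apply(P)+v[:3]
dt=T([[30,275],[232,236]]);ds=S([[147,22],[178,97]])
g=lambda v:np.r_[(proj("top",dp(v,D))-dt),(proj("side",dp(v,D))-ds),[[(v[2]-.03)*300,(v[3]-.17)*20]]].ravel()
o=least_squares(g,[.5,.3,.03,0]);top=dp(o.x,[[0,0,.108]])[0];print("door",o.x,np.round(o.fun,1),top)
s=r.get_state();p0=s["tool_pos"];R0=Ro.from_quat(s["eef_rot"]).as_matrix()
a=down(.17,0);w=np.array([.52,-.15,.3]);print(rel(w,down(-.6)))
pre=top+Ro.from_euler('ZY',[.17,-.4]).apply([0,0,.05]);print(pre,rel(pre,down(.17,.4),w,down(-.6)))
E
```

```text
door [0.50132448 0.30733254 0.02945    0.13715571] [-0.3  0.   0.1 -1.5 -0.4  0.1 -1.4  0.2 -0.2 -0.7] [0.45966226 0.30158223 0.12892459]
[ 4.730e+02 -3.616e+02 -6.140e+01 -1.000e-01 -0.000e+00 -4.260e+01]
[0.44047202 0.2982881  0.17497764] [ 325.1 -318.8  125.   -21.8    8.8  -43.5]
```

Call:
{"api": "move_arm", "payload": {
  "targets": [
    [[1,50,-36,-20,0,0,-5],[1,100,-75,-40,0,0,-10],[1,150,-112,-60,0,0,-15],[1,200,-150,-60,0,0,-20],[1,250,-190,-60,0,0,-25],[1,300,-228,-60,0,0,-30],[1,350,-266,-60,0,0,-35],[1,400,-304,-60,0,0,-40],[1,440,-340,-60,0,0,-43],[1,473,-362,-60,0,0,-43]]
  ],
  "newtons": 20
}}

```text
clock: 1.45
tool_pos: [0.5214, -0.1466, 0.2988]
eef_rot: [0.882, 0.471, 0.0, -0.0]
contact_force: [0.2, -0.4, 0.2]
opening: 0.999
finger_force: 0.0
```

```bash
python3 - <<'E'
from h import *
top=np.array([.4597,.3016,.1289])
pre=top+Ro.from_euler('ZY',[.16,-.4]).apply([0,0,.06]);s=r.get_state();print(s["clock"],s["tool_pos"],s["q"]);print(pre,rel(pre,down(.16,.4)))
E
```

```text
1.45 [ 0.52137225 -0.1466081   0.29876453] [ 0.45747135  0.52670983 -0.43020504  1.73253825  0.26140245  0.93909649
 -0.66637502]
[0.43663334 0.29787751 0.18416366] [ 322.2 -317.5  115.   -21.8    8.5  -42.4]
```

Call:
{"api": "move_arm", "payload": {
  "targets": [
    [[1,40,-40,0,0,0,-6],[1,80,-80,0,0,0,-12],[1,120,-120,0,0,0,-18],[1,160,-160,0,-4,1,-24],[1,200,-200,10,-8,3,-30],[1,240,-240,40,-13,5,-36],[1,280,-278,75,-18,7,-40],[1,322,-317,105,-21.8,8.5,-42.4],[1,322,-317,115,-21.8,8.5,-42.4],[1,322,-317,115,-21.8,8.5,-42.4]]
  ]
}}

```text
clock: 2.7
tool_pos: [0.4416, 0.2879, 0.1884]
eef_rot: [0.639, 0.743, 0.15, 0.131]
contact_force: [0.5, 0.5, -0.6]
opening: 0.999
finger_force: 0.0
```

```bash
python3 - <<'E'
from h import *
import cv2
t=r.snapshot("top")[:,:,::-1]; s=r.snapshot("side")[:,:,::-1]
c=lambda im,x,y,w,h,k:cv2.resize(im[y:y+h,x:x+w],None,fx=k,fy=k,interpolation=cv2.INTER_CUBIC)
cv2.imwrite("pics/d1.png",np.hstack([c(t,130,185,90,90,4.4444),c(s,225,105,90,90,4.4444)]))
top=np.array([.4597,.3016,.1289])
pre=top+Ro.from_euler('ZY',[.16,-.4]).apply([0,0,-.03]);s=r.get_state();print(s["clock"],s["tool_pos"],s["q"]);print(pre,rel(pre,down(.16,.4)))
E
```

```text
2.8 [0.43857277 0.29108725 0.18664888] [-0.81884101  0.58418117 -0.00625125  2.25592536  1.62713009  0.2451857
 -2.25454772]
[0.47123333 0.30346124 0.10126817] [ 7.3 -1.3 92.  -0.3  0.2 -0. ]
```

View pics/d1.png

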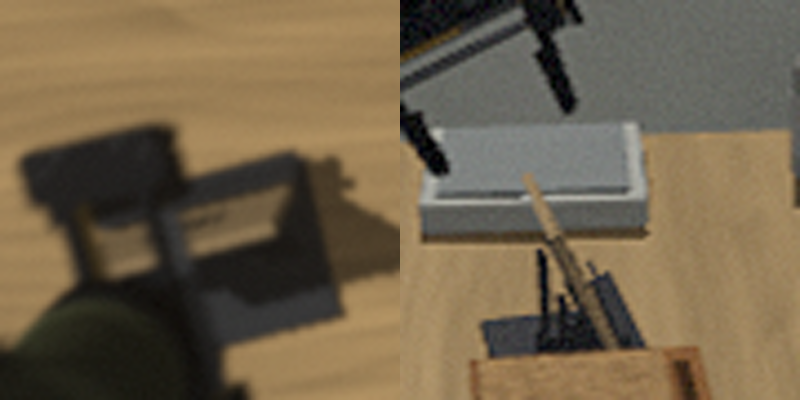

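Call:
{"api": "move_arm", "payload": {
  "targets": [
    [[1,3,-1,30,0,0,0],[1,7,-1,60,0,0,0],[1,7,-1,80,0,0,0],[1,7,-1,92,0,0,0],[1,7,-1,92,0,0,0],[1,7,-1,92,0,0,0]]
  ]
}}

```text
clock: 3.55
tool_pos: [0.475, 0.2989, 0.1041]
eef_rot: [0.639, 0.743, 0.149, 0.13]
contact_force: [-0.4, 0.4, -0.9]
opening: 1.001
finger_force: 0.0
```

```bash
python3 - <<'E'
from h import *
top=np.array([.4597,.3016,.1289])
pre=top+Ro.from_euler('ZY',[.16,-.4]).apply([0,0,-.03]);s=r.get_state();print(s["clock"],s["tool_pos"],s["contact_force"]);print(pre,rel(pre,down(.16,.4)))
E
```

```text
3.55 [0.47498815 0.29889191 0.10410858] [-0.40179915  0.35072395 -0.87914108]
[0.47123333 0.30346124 0.10126817] [ 5.1 -3.9  1.4 -0.1  0.4 -0.5]
```

Call:
{"api": "move_arm", "payload": {
  "targets": [
    [[1,4,-4,1,0,0,0],[1,4,-4,1,0,0,0],[0,4,-4,1,0,0,0],[0,4,-4,1,0,0,0],[0,4,-4,1,0,0,0],[0,4,-4,1,0,0,0],[0,4,-4,1,0,0,0],[0,4,-4,1,0,0,0]]
  ],
  "newtons": 8
}}

```text
clock: 4.55
tool_pos: [0.4711, 0.3024, 0.1009]
eef_rot: [0.639, 0.743, 0.149, 0.13]
contact_force: [-0.1, -0.0, 0.3]
opening: 0.34
finger_force: 0.0
```

Call:
{"api": "move_arm", "payload": {
  "targets": [
    [[0,0,0,0,0,0,0],[0,0,0,0,0,0,0],[0,0,0,0,0,0,0],[0,0,0,0,0,0,0],[0,0,0,0,0,0,0]]
  ],
  "newtons": 30
}}

```text
clock: 5.18
tool_pos: [0.472, 0.3025, 0.1013]
eef_rot: [0.639, 0.743, 0.15, 0.131]
contact_force: [2.8, -0.0, 1.8]
opening: 0.087
finger_force: 29.9
```

Call:
{"api": "move_arm", "payload": {
  "targets": [
    [[0,0,0,-20,0,0,0],[0,0,0,-45,0,0,0],[0,0,0,-75,0,0,0],[0,0,0,-105,0,0,0],[0,0,0,-125,0,0,0],[0,0,0,-130,0,0,0],[0,0,0,-130,0,0,0]]
  ]
}}

```text
clock: 6.05
tool_pos: [0.42, 0.2954, 0.2206]
eef_rot: [0.639, 0.743, 0.149, 0.129]
contact_force: [-0.1, -0.5, -1.1]
opening: 0.089
finger_force: 29.9
```

```bash
python3 - <<'E'
from h import *
s=r.get_state();print(s["clock"],s["tool_pos"],s["q"],s["opening"],s["finger_force"]);print(rel([.5516,.0343,.235],down(.05)))
E
```

```text
6.05 [0.42001857 0.29543525 0.22058998] [-0.89160232  0.50444905  0.03651718  2.25206468  1.25512904  0.25214054
 -1.91991287] 0.0888155340004783 29.944450808688998
[-277.9   89.2   22.5   22.7   -1.     5.7]
```

Call:
{"api": "move_arm", "payload": {
  "targets": [
    [[0,-20,10,-10,4,0,1],[0,-60,22,-10,8,0,2],[0,-100,35,-10,12,0,3],[0,-140,50,-5,16,0,4],[0,-180,62,5,20,-1,5],[0,-220,75,15,22.7,-1,5.7],[0,-255,85,22,22.7,-1,5.7],[0,-278,89,22,22.7,-1,5.7],[0,-278,89,22,22.7,-1,5.7],[0,-278,89,22,22.7,-1,5.7]]
  ]
}}

```text
clock: 7.3
tool_pos: [0.5514, 0.0354, 0.2354]
eef_rot: [0.689, 0.725, 0.001, 0.0]
contact_force: [-0.7, 0.4, -1.8]
opening: 0.087
finger_force: 29.9
```

```bash
python3 - <<'E'
from h import *
import cv2
t=r.snapshot("top")[:,:,::-1]; s=r.snapshot("side")[:,:,::-1]
c=lambda im,x,y,w,h,k:cv2.resize(im[y:y+h,x:x+w],None,fx=k,fy=k,interpolation=cv2.INTER_CUBIC)
cv2.imwrite("pics/e1.png",np.hstack([c(t,230,170,80,120,5),c(s,230,130,80,120,5)]))
s=r.get_state();print(s["clock"],s["tool_pos"],s["q"]);print(rel([.5516,.0343,.235],down(.05)))
E
```

```text
7.4 [0.55144742 0.03579234 0.23574954] [ 0.17861666  0.63790848 -0.54547421  1.78064294  0.42725054  0.841177
 -0.51708478]
[-1.5  0.1  0.7  0.1 -0.   0.1]
```

View pics/e1.png

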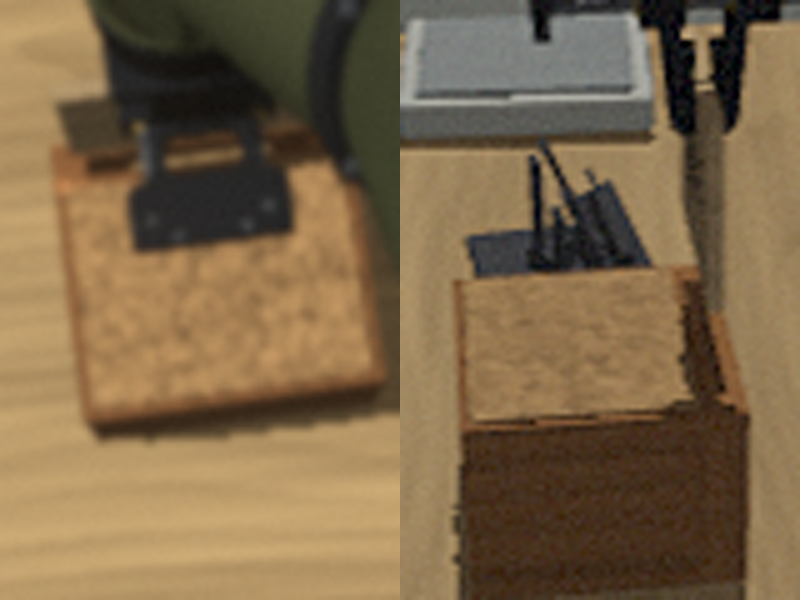

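The door is held upright above the slot. In the side half it is edge-on at (705,200), with the slot behind (700,350). In the top half its left end shows at (60,110). I'll lower it close to the mouth and measure there.

Call:
{"api": "move_arm", "payload": {
  "targets": [
    [[0,0,0,10,0,0,0],[0,0,0,25,0,0,0],[0,0,0,35,0,0,0],[0,0,0,40,0,0,0],[0,0,0,40,0,0,0]]
  ]
}}

```text
clock: 8.02
tool_pos: [0.552, 0.0339, 0.1954]
eef_rot: [0.689, 0.724, 0.0, 0.001]
contact_force: [0.1, -0.9, -0.7]
opening: 0.084
finger_force: 29.9
```

```bash
python3 - <<'E'
from h import *
import cv2
T=[];S=[]
for i in range(8): T.append(r.snapshot("top")[:,:,::-1]); S.append(r.snapshot("side")[:,:,::-1])
t=np.mean(T,0);s=np.mean(S,0)
c=lambda im,x,y,w,h,k:cv2.resize(np.clip(im[y:y+h,x:x+w]*1.5,0,255).astype(np.uint8),None,fx=k,fy=k,interpolation=cv2.INTER_CUBIC)
cv2.imwrite("pics/f1.png",np.hstack([c(t,235,180,60,60,6.6667),c(s,270,150,40,60,10)[:, :400][:600]][0:1]+[cv2.resize(c(s,272,158,40,60,10),(266,400))]))
cv2.imwrite("pics/f1.png",np.hstack([np.vstack([c(t,236,182,40,30,10),c(t,280,182,40,30,10)]),c(s,274,160,40,60,10)]))
q=r.get_state();print(q["clock"],q["tool_pos"],q["contact_force"])
p=q["tool_pos"];R=down(.05);
for a in(.06,-.06):
  for b in(.004,-.004):
    X=p+R@np.array([a,b,.078]);print(a,b,proj("top",X),proj("side",X))
E
```

```text
8.825 [0.55217449 0.03392399 0.19584907] [ 0.13071165 -0.06270886 -0.99433736]
0.06 0.004 [[246.9164329  200.26923529]] [[289.31556603 184.27115344]]
0.06 -0.004 [[247.28036751 203.16794318]] [[286.52544335 184.44269487]]
-0.06 0.004 [[291.49603244 194.19402123]] [[294.83834687 206.49463755]]
-0.06 -0.004 [[291.92568977 197.07612821]] [[291.789913   206.69670129]]
```

View pics/f1.png

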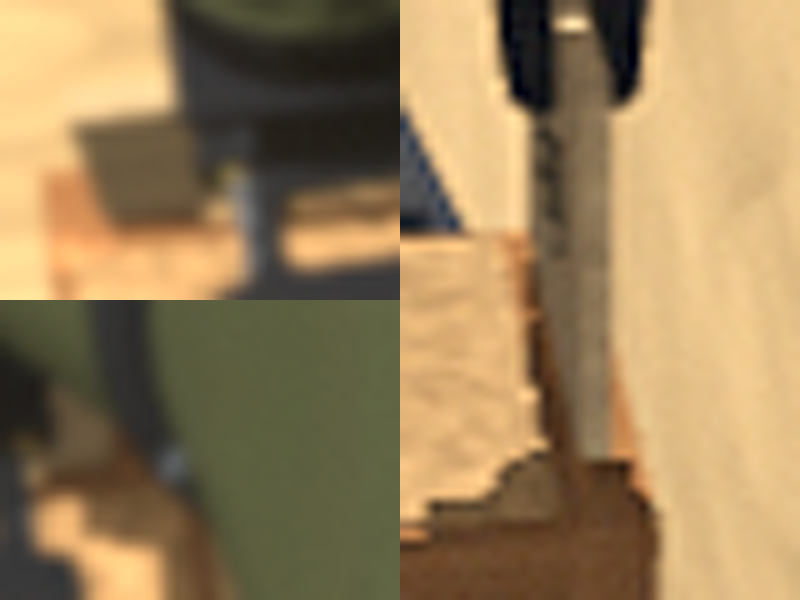

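The door's bottom edge hangs just above the mouth. Its left rear corner is at (112,220) in the top crop and its near front corner at (612,460) in the side crop, which matches the slot to about 1–2 mm. I'll go down gently and feel for contact.

Call:
{"api": "move_arm", "payload": {
  "targets": [
    [[0,0,0,3,0,0,0],[0,0,0,6,0,0,0],[0,0,0,8,0,0,0],[0,0,0,10,0,0,0],[0,0,0,11,0,0,0],[0,0,0,11,0,0,0]]
  ]
}}

```text
clock: 9.57
tool_pos: [0.5528, 0.0316, 0.1859]
eef_rot: [0.69, 0.724, -0.0, 0.003]
contact_force: [-1.8, -5.3, 8.8]
opening: 0.086
finger_force: 30.0
```

```bash
python3 - <<'E'
from h import *
s=r.get_state();print(s["tool_pos"],s["contact_force"],s["moment"],Ro.from_quat(s["eef_rot"]).as_matrix().round(3).tolist())
E
```

```text
[0.55280125 0.03157552 0.18587259] [-1.78544063 -5.28481503  8.84067836] [-0.91452249  0.27947682  0.13405243] [[-0.047, 0.999, 0.003], [0.999, 0.047, -0.004], [-0.004, 0.003, -1.0]]
```

Call:
{"api": "move_arm", "payload": {
  "targets": [
    [[0,-1,0,-3,0,0,0],[0,-3.5,-0.5,-3,0,0,0],[0,-3.5,-0.5,-3,0,0,0],[0,-3.5,-0.5,0,0,0,0],[0,-3.5,-0.5,2,0,0,0],[0,-3.5,-0.5,4,0,0,0],[0,-3.5,-0.5,4,0,0,0]]
  ]
}}

```text
clock: 10.45
tool_pos: [0.5526, 0.0269, 0.1817]
eef_rot: [0.69, 0.723, -0.001, 0.003]
contact_force: [-1.1, -7.7, 10.9]
opening: 0.09
finger_force: 30.0
```

```bash
python3 - <<'E'
from h import *
s=r.get_state();print(s["tool_pos"],s["contact_force"],s["moment"],Ro.from_quat(s["eef_rot"]).as_matrix().round(3).tolist())
E
```

```text
[0.55256801 0.02689595 0.18173419] [-1.06895776 -7.70727628 10.89677935] [-1.35693558  0.25069395  0.06323678] [[-0.047, 0.999, 0.003], [0.999, 0.047, -0.006], [-0.006, 0.003, -1.0]]
```

Call:
{"api": "move_arm", "payload": {
  "targets": [
    [[0,-2,0,-2,0,0,0],[0,-5,0,-2,0,0,0],[0,-5,0,-2,0,0,0],[0,-5,0,0,0,0,0],[0,-5,0,1,0,0,0],[0,-5,0,1,0,0,0]]
  ]
}}

```text
clock: 11.2
tool_pos: [0.552, 0.0256, 0.1796]
eef_rot: [0.689, 0.724, 0.001, 0.001]
contact_force: [-1.1, 0.8, -0.5]
opening: 0.088
finger_force: 30.0
```

```bash
python3 - <<'E'
from h import *
import cv2
s=r.get_state();print(s["tool_pos"],s["contact_force"],s["moment"],Ro.from_quat(s["eef_rot"]).as_matrix().round(3).tolist())
T=[];S=[]
for i in range(4): T.append(r.snapshot("top")[:,:,::-1]); S.append(r.snapshot("side")[:,:,::-1])
t=np.mean(T,0);s=np.mean(S,0)
c=lambda im,x,y,w,h,k:cv2.resize(np.clip(im[y:y+h,x:x+w]*1.5,0,255).astype(np.uint8),None,fx=k,fy=k,interpolation=cv2.INTER_CUBIC)
cv2.imwrite("pics/g1.png",np.hstack([np.vstack([c(t,236,182,40,30,10),c(t,280,182,40,30,10)]),c(s,274,160,40,60,10)]))
E
```

```text
[0.55198019 0.02559724 0.17961665] [-1.05850357  0.81574183 -0.46060544] [-0.05557323 -0.10602397 -0.00558558] [[-0.049, 0.999, 0.002], [0.999, 0.049, -0.0], [-0.0, 0.002, -1.0]]
```

View pics/g1.png

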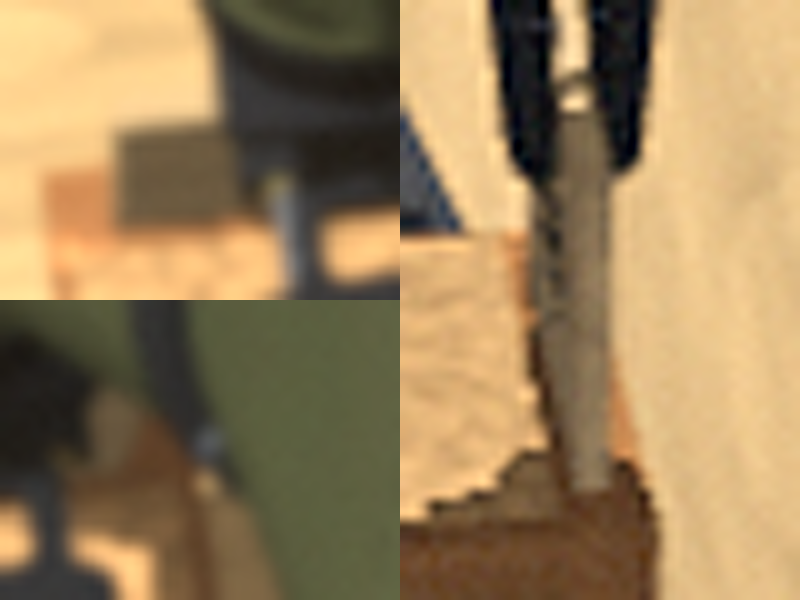

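The door is in the slot mouth. In the side crop its near lower end, at (590,490), sits inside the slot and the force is zero. Lowering further.

Call:
{"api": "move_arm", "payload": {
  "targets": [
    [[0,0,0,3,0,0,0],[0,0,0,6,0,0,0],[0,0,0,9,0,0,0],[0,0,0,12,0,0,0],[0,0,0,12,0,0,0]]
  ]
}}

```text
clock: 12.22
tool_pos: [0.552, 0.0254, 0.1675]
eef_rot: [0.689, 0.724, 0.0, 0.001]
contact_force: [-0.1, 0.1, -2.2]
opening: 0.085
finger_force: 30.0
```

Call:
{"api": "move_arm", "payload": {
  "targets": [
    [[0,0,0,5,0,0,0],[0,0,0,10,0,0,0],[0,0,0,15,0,0,0],[0,0,0,20,0,0,0],[0,0,0,25,0,0,0],[0,0,0,30,0,0,0],[0,0,0,34,0,0,0],[0,0,0,36,0,0,0],[0,0,0,36,0,0,0]]
  ]
}}

```text
clock: 13.35
tool_pos: [0.5531, 0.0267, 0.1325]
eef_rot: [0.689, 0.725, 0.002, 0.001]
contact_force: [-0.6, 2.8, 4.5]
opening: 0.089
finger_force: 30.0
```

Call:
{"api": "move_arm", "payload": {
  "targets": [
    [[0,1,0,3,0,0,0],[0,1,0,6,0,0,0],[0,1,0,9,0,0,0],[0,1,0,10,0,0,0],[0,1,0,10,0,0,0]]
  ]
}}

```text
clock: 13.98
tool_pos: [0.5534, 0.0279, 0.1227]
eef_rot: [0.689, 0.725, 0.002, 0.001]
contact_force: [-0.2, 3.2, 6.4]
opening: 0.089
finger_force: 30.0
```

Call:
{"api": "move_arm", "payload": {
  "targets": [
    [[0,1,0,0,0,0,0],[0,2,0,0,0,0,0],[0,3,0,0,0,0,0],[0,4,0,0,0,0,0],[0,5,0,0,0,0,0],[0,5,0,0,0,0,0]]
  ]
}}

```text
clock: 14.72
tool_pos: [0.5525, 0.0285, 0.1217]
eef_rot: [0.69, 0.723, -0.001, 0.002]
contact_force: [1.2, -6.3, 3.6]
opening: 0.091
finger_force: 30.0
```

```bash
python3 - <<'E'
from h import *
import cv2
q=r.get_state();print(q["tool_pos"],q["contact_force"],q["moment"])
t=np.mean([r.snapshot("top")[:,:,::-1] for i in range(3)],0);s=np.mean([r.snapshot("side")[:,:,::-1] for i in range(3)],0)
c=lambda im,x,y,w,h,k:cv2.resize(np.clip(im[y:y+h,x:x+w]*1.5,0,255).astype(np.uint8),None,fx=k,fy=k,interpolation=cv2.INTER_CUBIC)
cv2.imwrite("pics/h1.png",np.hstack([np.vstack([c(t,236,182,40,30,10),c(t,280,182,40,30,10)]),c(s,274,160,40,60,10)]))
E
```

```text
[0.55246249 0.02847035 0.12173835] [ 1.16795138 -6.29373645  3.63306752] [-1.56616548 -0.74095973 -0.04723531]
```

Call:
{"api": "move_arm", "payload": {
  "targets": [
    [[0,-3,0,0,0,0,0],[0,-3.5,0,0,0,0,0],[0.4,-3.5,0,0,0,0,0],[0.4,-3.5,0,0,0,0,0],[0.4,-3.5,0,-10,0,0,0],[0.4,-3.5,0,-30,0,0,0],[0,-3.5,0,-70,0,0,0],[0,-3.5,0,-130,0,0,0],[0,-3.5,0,-130,0,0,0],[0,-3.5,0,-130,0,0,0]]
  ]
}}

```text
clock: 16.27
tool_pos: [0.5513, 0.0277, 0.2519]
eef_rot: [0.689, 0.724, 0.0, 0.001]
contact_force: [-0.3, -0.1, -0.4]
opening: 0.006
finger_force: 0.0
```

```bash
python3 - <<'E'
from h import *
import cv2
q=r.get_state();print(q["clock"],q["tool_pos"],q["contact_force"],q["opening"])
t=np.mean([r.snapshot("top")[:,:,::-1] for i in range(4)],0);s=np.mean([r.snapshot("side")[:,:,::-1] for i in range(4)],0)
c=lambda im,x,y,w,h,k:cv2.resize(np.clip(im[y:y+h,x:x+w]*1.3,0,255).astype(np.uint8),None,fx=k,fy=k,interpolation=cv2.INTER_CUBIC)
a=c(t,370,193,50,40,8);b=c(s,245,290,60,50,6.6667)
L=np.vstack([a,np.zeros((250,400,3),np.uint8)]);L[320:320+250,:]=cv2.resize(c(s,245,290,60,50,6.6667),(400,333))[20:270]
cv2.imwrite("pics/i1.png",np.hstack([np.vstack([a,cv2.resize(c(t,225,180,100,70,4),(400,280))]),np.vstack([c(s,245,292,60,45,6.6667),c(s,225,150,90,68,4.4444)[:300]])]))
E
```

```text
16.275 [0.55134045 0.02771256 0.25191028] [-0.31779763 -0.08687111 -0.35079722] 0.006485896504787095
```

View pics/i1.png

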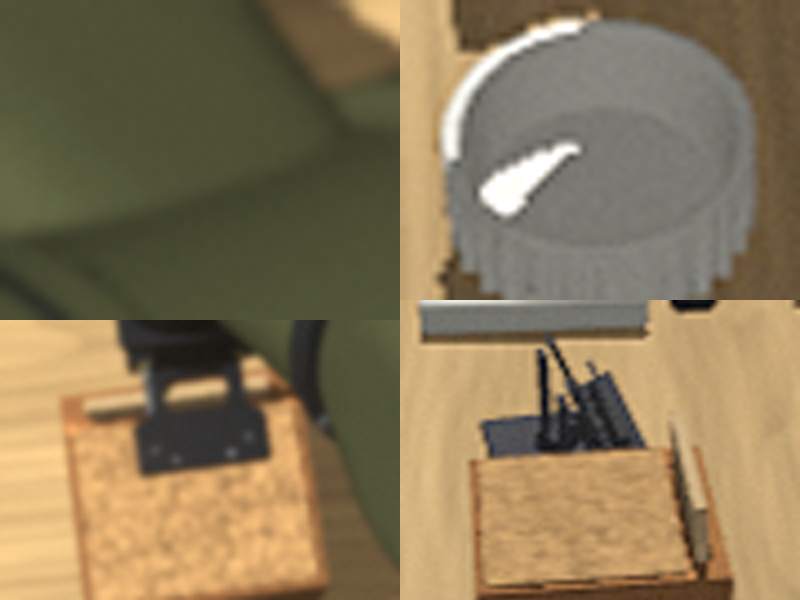

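```bash
python3 - <<'E'
from h import *
t=raw([[85,405-320],[270,380-320]],4,225,180); s=raw([[672-400,425-300],[705-400,510-300]],4.4444,225,150)
D=np.array([[0,.06,0],[0,-.06,0]])
f=lambda v:np.r_[proj("top",Ro.from_euler('z',.05).apply(D)+v)-t,proj("side",Ro.from_euler('z',.05).apply(D)+v)-s].ravel()
o=least_squares(f,[.55,.03,.15]);print(o.x,o.fun.round(1))
# dish rim: side extents
th=np.linspace(0,6.283,181);ci=np.c_[.05*np.cos(th),.05*np.sin(th),0*th]
def ext(n,v):
    p=proj(n,ci+[v[0],v[1],.038]);return np.r_[p.min(0),p.max(0)]
e=np.r_[raw([443-400,18],6.6667,245,292),raw([755-400,248],6.6667,245,292)]
print(e,least_squares(lambda v:ext("side",v)-e,[.49,-.31]))
print(rel([.5513,.031,.16],down(.05)))
E
```

```text
[0.54898603 0.03455138 0.1432059 ] [ 0.2 -0.2 -0.3 -0.1  0.9 -1.3 -1.2  1.3]
[251.02496738 294.27498613 297.82473338 328.77481363]      message: Both `ftol` and `xtol` termination conditions are satisfied.
     success: True
      status: 4
         fun: [-2.138e-01 -4.046e-01  2.132e-01  3.083e-01]
           x: [ 4.930e-01 -3.097e-01]
        cost: 0.17497332557434894
         jac: [[ 4.738e+02  4.073e+00]
               [-2.197e+01 -3.189e+02]
               [ 4.713e+02 -4.157e+01]
               [-2.610e+01 -3.870e+02]]
        grad: [-8.272e-08 -7.304e-07]
  optimality: 7.303831317528875e-07
 active_mask: [ 0.000e+00  0.000e+00]
        nfev: 4
        njev: 4
[ 3.1 -0.2 91.2  0.1  0.  -0. ]
```

The door stands in the slot, protruding, with its top edge running (85,405)–(270,380) in the top crop. The dish is at (600,130) in its crop. Now I'll press down with the shut fingers.

Call:
{"api": "move_arm", "payload": {
  "targets": [
    [[0,5,0,40,0,0,0],[0,5,0,75,0,0,0],[0,5,0,92,0,0,0],[0,5,0,100,0,0,0],[0,5,0,105,0,0,0],[0,5,0,110,0,0,0],[0,5,0,115,0,0,0],[0,5,0,119,0,0,0],[0,5,0,122,0,0,0],[0,5,0,122,0,0,0]]
  ],
  "newtons": 20
}}

```text
clock: 17.92
tool_pos: [0.5539, 0.0332, 0.1315]
eef_rot: [0.69, 0.724, 0.003, 0.002]
contact_force: [0.1, 0.2, 4.8]
opening: 0.007
finger_force: 2.6
```

Call:
{"api": "move_arm", "payload": {
  "targets": [
    [[0,0,0,3,0,0,0],[0,0,0,6,0,0,0],[0,0,0,9,0,0,0],[0,0,0,12,0,0,0],[0,0,0,14,0,0,0],[0,0,0,16,0,0,0],[0,0,0,18,0,0,0],[0,0,0,18,0,0,0]]
  ]
}}

```text
clock: 18.92
tool_pos: [0.5564, 0.0335, 0.1163]
eef_rot: [0.69, 0.724, 0.005, 0.005]
contact_force: [-0.5, -1.1, 23.9]
opening: 0.004
finger_force: 12.2
```

Call:
{"api": "move_arm", "payload": {
  "targets": [
    [[0,0,0,1,0,0,0],[0,0,0,2,0,0,0],[0,0,0,2,0,0,0]]
  ]
}}

```text
clock: 19.3
tool_pos: [0.5565, 0.0335, 0.1162]
eef_rot: [0.69, 0.724, 0.005, 0.005]
contact_force: [-4.1, -1.7, 40.1]
opening: 0.002
finger_force: 20.3
```

The door is home: the top edge is at z = 0.116 and holds under 40 N. Next I'll locate the dish precisely and go to it.

```bash
python3 - <<'E'
from h import *
import cv2
for n,(x0,x1,y0,y1) in (("top",(360,430,185,245)),("side",(235,310,285,350))):
    im=cv2.resize(cv2.imread(f"pics/{n}0.png"),(560,420),interpolation=cv2.INTER_AREA)
    h=cv2.cvtColor(im,cv2.COLOR_BGR2HSV);m=((h[:,:,1]<45)&(h[:,:,2]>60)).astype(np.uint8)[y0:y1,x0:x1]
    _,l,st,_=cv2.connectedComponentsWithStats(m);i=1+np.argmax(st[1:,4]);x,y,w,hh,a=st[i];print(n,x+x0,y+y0,w,hh,a)
    th=np.linspace(0,6.283,181);P=np.r_[np.c_[.05*np.cos(th),.05*np.sin(th),0*th+.038],np.c_[.048*np.cos(th),.048*np.sin(th),0*th]]
    e=np.array([x+x0-.5,y+y0-.5,x+x0+w-.5,y+y0+hh-.5])
    f=lambda v:(lambda p:np.r_[p.min(0),p.max(0)]-e)(proj(n,P+[v[0],v[1],0]))
    o=least_squares(f,[.49,-.31]);print(o.x,o.fun.round(2))
s=r.get_state();print(s["q"]);w=[.52,-.2,.22];R=down(-1.52);print(rel(w,R))
print("tin",ray("top",raw([535,390],1.4,0,0),.058))
E
```

```text
top 376 199 37 35 1001
[ 0.49162226 -0.31700388] [-0.31 -0.41  0.3   0.41]
side 251 295 47 46 1772
[ 0.49211344 -0.30968505] [-0.11 -0.61  0.11  0.49]
[ 0.10347625  0.80174251 -0.42064888  1.88135426  0.58352232  0.56818634
 -0.65301164]
[-231.6  -46.4 -104.2    0.7   -0.6   89.9]
tin [ 0.31857418 -0.25028213  0.058     ]
```

Call:
{"api": "move_arm", "payload": {
  "targets": [
    [[0,0,0,-30,0,0,0],[0,0,0,-80,0,0,0],[0,-20,-5,-120,0,0,10],[0,-60,-12,-130,0,0,20],[0.5,-100,-20,-130,0,0,30],[0.5,-140,-30,-130,0,0,40],[0.5,-180,-38,-130,0,0,50],[0.5,-220,-46,-120,0,0,60],[0.5,-232,-46,-110,0,0,70],[0.5,-232,-46,-104,0,0,80]]
  ]
}}

```text
clock: 20.55
tool_pos: [0.517, -0.203, 0.214]
eef_rot: [0.994, 0.107, 0.002, 0.001]
contact_force: [-0.6, 0.4, -0.4]
opening: 0.501
finger_force: 0.0
```

```bash
python3 - <<'E'
from h import *
s=r.get_state();print(s["q"],s["tool_pos"]);print(rel([.492,-.266,.08],down(-1.571)))
E
```

```text
[ 0.38869731  0.62783037 -0.16128672  1.80953099  0.1454337   0.71220542
 -1.20802493] [ 0.51702671 -0.20295061  0.21404783]
[-3.83e+01  5.60e+01  1.34e+02  1.00e-01 -2.00e-01  1.23e+01]
```

Call:
{"api": "move_arm", "payload": {
  "targets": [
    [[0.5,-18,28,30,0,0,7],[0.5,-38,56,70,0,0,12],[0.5,-38,56,110,0,0,12],[0.5,-38,56,134,0,0,12],[0.5,-38,56,134,0,0,12],[0.5,-38,56,134,0,0,12]]
  ]
}}

```text
clock: 21.3
tool_pos: [0.4938, -0.2644, 0.081]
eef_rot: [1.0, 0.007, 0.002, 0.001]
contact_force: [0.6, -0.6, -0.1]
opening: 0.498
finger_force: 0.0
```

```bash
python3 - <<'E'
from h import *
import cv2
s=r.get_state();print(s["q"],s["tool_pos"],s["opening"]);print(rel([.492,-.266,.014],down(-1.571)))
s=np.mean([r.snapshot("side")[:,:,::-1] for i in range(3)],0)
cv2.imwrite("pics/j1.png",cv2.resize(np.clip(s[240:345,215:325]*1.3,0,255).astype(np.uint8),None,fx=5.5,fy=5.5,interpolation=cv2.INTER_CUBIC))
E
```

```text
[ 0.45573371  0.83850241 -0.0781279   1.88948251  0.1427657   0.41455036
 -1.28341019] [ 0.49377738 -0.26440088  0.08097722] 0.49763223093822123
[-2.1  1.5 67.   0.1 -0.2  0.8]
```

Call:
{"api": "move_arm", "payload": {
  "targets": [
    [[0.5,-2,1.5,25,0,0,0.8],[0.5,-2,1.5,45,0,0,0.8],[0.5,-2,1.5,60,0,0,0.8],[0.5,-2,1.5,67,0,0,0.8],[0.5,-2,1.5,67,0,0,0.8],[0,-2,1.5,67,0,0,0.8],[0,-2,1.5,67,0,0,0.8],[0,-2,1.5,67,0,0,0.8],[0,-2,1.5,67,0,0,0.8],[0,-2,1.5,67,0,0,0.8]]
  ],
  "newtons": 30
}}

```text
clock: 22.7
tool_pos: [0.4929, -0.2666, 0.0136]
eef_rot: [1.0, 0.001, 0.003, 0.001]
contact_force: [2.4, -1.6, 4.3]
opening: 0.073
finger_force: 28.7
```

Call:
{"api": "move_arm", "payload": {
  "targets": [
    [[0,0,0,-20,0,0,0],[0,10,0,-70,0,0,0],[0,40,-25,-120,0,0,0],[0,70,-70,-156,0,0,0],[0,100,-120,-156,0,0,0],[0,125,-170,-156,0,0,0],[0,150,-220,-156,0,0,0],[0,163,-270,-156,0,0,0],[0,163,-320,-156,0,0,0],[0,163,-352,-156,0,0,0]]
  ]
}}

```text
clock: 23.95
tool_pos: [0.6512, 0.0904, 0.169]
eef_rot: [1.0, 0.002, -0.001, -0.001]
contact_force: [-0.1, 0.2, -2.8]
opening: 0.053
finger_force: 30.0
```

```bash
python3 - <<'E'
from h import *
s=r.get_state();print(s["q"],s["tool_pos"],s["opening"],s["finger_force"]);print(rel([.656,.0862,.06],down(-1.571)))
E
```

```text
[-0.19411118  0.81101896 -0.02462662  1.5276944   0.02175674  0.80467513
 -1.79362457] [0.65116776 0.09044692 0.16897357] 0.05322928633590549 30.02338385442272
[ 5.00e+00  4.50e+00  1.09e+02 -1.00e-01  1.00e-01  2.00e-01]
```

Call:
{"api": "move_arm", "payload": {
  "targets": [
    [[0,5,4,30,0,0,0],[0,5,4,70,0,0,0],[0,5,4,110,0,0,0],[0,5,4,130,0,0,0],[0,5,4,145,0,0,0],[0,5,4,150,0,0,0],[0,5,4,150,0,0,0]]
  ]
}}

```text
clock: 24.82
tool_pos: [0.6594, 0.0826, 0.0204]
eef_rot: [1.0, 0.0, 0.002, -0.0]
contact_force: [-1.6, 0.8, 3.5]
opening: 0.06
finger_force: 30.0
```

```bash
python3 - <<'E'
from h import *
s=r.get_state();print(s["tool_pos"],s["contact_force"],s["opening"],s["finger_force"]);print(rel([.656,.0862,.0145],down(-1.571)))
E
```

```text
[0.65935228 0.08264167 0.02036156] [-1.6024547   0.79653394  3.53481014] 0.059761665626094265 30.03471123520285
[-3.4 -3.6  5.9 -0.  -0.2  0. ]
```

Call:
{"api": "move_arm", "payload": {
  "targets": [
    [[0,-2,-2,-4,0,0,0],[0,-3.4,-3.6,-2,0,0,0],[0,-3.4,-3.6,2,0,0,0],[0,-3.4,-3.6,4,0,0,0],[0,-3.4,-3.6,5,0,0,0],[0,-3.4,-3.6,5,0,0,0]]
  ]
}}

```text
clock: 25.58
tool_pos: [0.6566, 0.0882, 0.0151]
eef_rot: [1.0, 0.001, 0.002, -0.001]
contact_force: [-0.1, 4.3, 7.1]
opening: 0.066
finger_force: 31.4
```

Call:
{"api": "move_arm", "payload": {
  "targets": [
    [[0.3,0,0,0,0,0,0],[0.4,0,0,0,0,0,0],[0.4,0,0,0,0,0,0],[0.4,0,0,-15,0,0,0],[0.4,0,0,-40,0,0,0],[0.4,0,0,-100,0,0,0],[0.4,0,-50,-160,0,0,0],[0.4,0,-110,-200,0,0,0],[0.4,-50,-160,-220,0,0,0],[0.4,-90,-200,-240,0,0,0]]
  ]
}}

```text
clock: 26.82
tool_pos: [0.5814, 0.2688, 0.2464]
eef_rot: [1.0, 0.0, 0.002, -0.001]
contact_force: [1.3, 0.1, -0.4]
opening: 0.399
finger_force: 0.0
```

Call:
{"api": "move_arm", "payload": {
  "targets": [
    [[0.4,-40,-30,-30,0,0,0],[0.4,-80,-60,-60,0,0,0],[0.4,-120,-60,-80,0,0,0],[0.4,-120,-60,-80,0,0,0],[0.4,-120,-60,-80,0,0,0]]
  ]
}}

```text
clock: 27.45
tool_pos: [0.4625, 0.3262, 0.3246]
eef_rot: [1.0, -0.0, 0.002, 0.0]
contact_force: [-0.3, -0.1, 0.1]
opening: 0.399
finger_force: 0.0
```

```bash
python3 - <<'E'
from h import *
import cv2
q=r.get_state();print(q["clock"],q["tool_pos"],q["contact_force"])
t=np.mean([r.snapshot("top")[:,:,::-1] for i in range(4)],0);s=np.mean([r.snapshot("side")[:,:,::-1] for i in range(4)],0)
c=lambda im,x,y,w,h,k:cv2.resize(np.clip(im[y:y+h,x:x+w]*1.2,0,255).astype(np.uint8),None,fx=k,fy=k,interpolation=cv2.INTER_CUBIC)
cv2.imwrite("pics/k1.png",np.hstack([c(t,225,135,100,140,4),c(s,225,150,133,187,3)[:560,:399]]))
E
```

```text
27.45 [0.4625217  0.32624587 0.324587  ] [-0.32641784 -0.06775754  0.05427675]
```

View pics/k1.png

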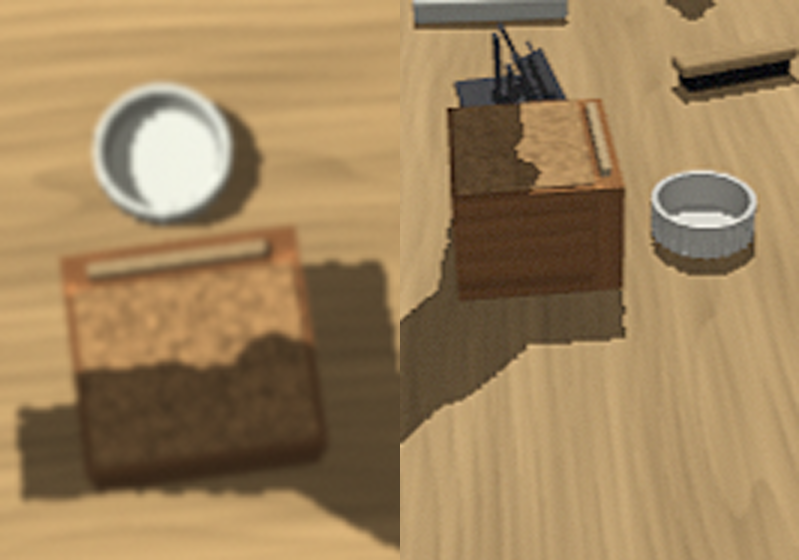

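The door is home: its flush top edge runs (88,270)–(268,247) in the top half. The dish stands upright at (163,152). Measuring the gap and centring.

```bash
python3 - <<'E'
from h import *
T=lambda p:raw(p,4,225,135);S=lambda p:raw(np.array(p)-[400,0],3,225,150)
B=np.array([[.075,.08,.11],[.075,-.08,.11],[.06075,.06,.116],[.06075,-.06,.116]])
P=lambda v:Ro.from_euler('z',v[2]).apply(B)+[v[0],v[1],0]
th=np.linspace(0,6.283,181);C_=np.r_[np.c_[.05*np.cos(th),.05*np.sin(th),0*th+.038],np.c_[.048*np.cos(th),.048*np.sin(th),0*th]]
b={"top":T([[62,258],[298,230],[88,271],[268,246]]),"side":S([[603,99],[623,190],[593,102],[605,173]])}
e={"top":np.r_[T([93,83]),T([233,223])],"side":np.r_[S([651,170]),S([756,258])]}
for n in b:
    v=least_squares(lambda v:np.r_[(proj(n,P(v))-b[n]).ravel(),(v[2]-.052)*100],[.49,.03,.05]).x
    o=least_squares(lambda d:(lambda p:np.r_[p.min(0),p.max(0)]-e[n])(proj(n,C_+[d[0],d[1],0])),[.65,.04])
    l=Ro.from_euler('z',v[2]).inv().apply([o.x[0]-v[0],o.x[1]-v[1],0]);print(n,v,o.x,o.fun.round(1),"gap",l[0]-.125,"lat",l[1])
E
```

```text
top [0.48900247 0.0304338  0.04899588] [0.65405308 0.03990637] [ 0.3 -0.3 -0.3  0.3] gap 0.04031647555226589 lat 0.0013776388061773716
side [0.49177332 0.03285575 0.04631687] [0.65445826 0.04716277] [-0.  -0.3  0.   0.3] gap 0.03817288542168609 lat 0.006759305342554532
```

```bash
python3 -c "
from plant import r
print(r.finish_job())"
```

```text
the job is handed in; nothing more can be done
None
```

I handed the job in at about 27.5 s: the plywood door is fully home in its slot, and the dish stands upright in front of the doorway, with a measured gap of about 39 mm. It's roughly centred: the overhead camera puts it 1.4 mm off and the side camera, which is weaker in that direction, 6.8 mm.

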